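# Shut, bolt and start the loaded test box

### The arm

A 6-joint arm with a two-finger parallel gripper is mounted at the origin on the work surface. World frame = base frame: x ahead of the robot, y to its left, z up, the work surface at z = 0. Lengths are in mm, angles in rad, forces in N, time in s.
With the tool pointing down it reaches from about 350 to 975 mm from the base axis. Payload 7.1 kg.
Tool frame: the origin (TCP) lies at the very end of the fingers, on their centre line; the grasp point (between the pads) lies 19 mm behind it (ctrl.pinch_z is the z of the grasp point in the tool frame, in mm); z points along the fingers, y is the direction in which the jaws open and shut (so a half turn about z gives the same grasp; the last joint's range is limited). The gripper opens to 88 mm and grips with 3 to 60 N. Pads are 20 mm wide; open, the fingers measure 115 mm over their backs; the gripper's body (75 mm by 178 mm) begins 61 mm behind the grasp point.
Start: joints at [1.215, 0.423, 1.63, -0, 1.089, -0.019], TCP at [206.511, 589.88, 222.675] pointing down, gripper open.
Joint ranges: [-3, 3], [-0.9, 2.11], [0.09, 2.58], [-1.31, 4.45], [0.11, 2.69], [-2.54, 2.54]. Speed limits (rad/s): [2.39, 2.39, 3.01, 3.14, 3.14, 3.14].

### API

Orientations are given as a rotation vector (axis times angle).
In Python, from workcell import get_obs, optics, ctrl gives the robot as it stands.
- The arm moves only by the shell command python3 -m jog 'ROWS'. ROWS is a JSON object of lists of equal length, an entry for each row: "delta_rot": the turn, a rotation vector about the tool's x, y, z in rad, a list of three; "translation": the shift along the tool's x, y, z in mm, a list of three; "hand": the opening, from -1 (shut) to 1 (fully open). In form: {"delta_rot": [[rx, ry, rz], ...], "translation": [[x, y, z], ...], "hand": [hand, ...]}. A call has 1 to 5 rows; each row is the pose to reach, as a shift and turn from the pose commanded when the call began, along the tool's axes at that moment; what a row does not reach only later rows make up. A row lasts 1/10 s, in which the tool goes at most 50 mm and 8.59 degrees, less where a joint would pass 70% of its speed; a pose out of reach is approached as far as the arm can. A call with a gripper value outside its range is refused whole. The fingers move at their own pace and stop on an object; the grip force is fixed at half the most. Time passes only in rows, so rows that repeat a pose let the fingers close. It gives the time, the measured TCP pose, the force and the opening at its end, in the units of the state.
- get_obs(): the state, without advancing time (a new reading comes with each control period).
- optics.get_image(name): name is "scene" or "top" or "wrist"; returns the picture (384x512x3 uint8, red, green, blue); there is no depth.
- optics.calibration(name): a dict with "intrinsics" (3x3 intrinsics, pixels), "cam_to_world" (4x4, takes a point from camera to world coordinates). Camera axes: x right, y up, looking along -z (the intrinsics and any distortion apply to the point x, -y, -z); pixel columns grow to the right and rows downward; lengths in mm; the calibration is good to about 2 mm. The wrist camera is an equidistant fisheye: a pixel r from the principal point sees the ray r / f radians off the axis. A picture is of the moment at which its call begins: read the wrist's pose just before it. calibration takes no time and is no camera call; for the wrist camera it gives the pose at the moment of the call.
- ctrl.close_job(): hands the job in, once; it reports no verdict.
The state is a dict: "t": time; "qpos": joint angles; "qvel": joint speeds; "joint_torque": joint torques, N m; "ee_pos": TCP position; "orientation": TCP orientation; "ft_force": force on the tool from outside, world axes, zero at the start; "moment": the same for the moment, N m; "width": finger opening in mm.
Only numpy, scipy, OpenCV 4.12 (cv2) and the standard library are available. Lean on these libraries where they do the work, as an engineer would, in place of code of your own. Each camera call takes 0.05 s, during which the arm holds its last target. There are 200 camera calls.

### The job

Of the two board test boxes, start the one with the circuit module lying in it, using only the fingertips: push its raised lid fully shut, then push the bolt fully home over the lid, then press its button all the way down and let it go. Leave the empty box as it is, pick nothing up, and move nothing else on the bench.

Things in the scene. Friction and masses are not known exactly. Their poses are not given: they have to be found in the camera images.
- box_a: the test box that has the circuit module lying in it: a grey housing fixed to the bench, 140 (x) x 200 (y) x 55 mm high. Origin: centre of its underside; +x points away from the robot, +y to the left at yaw 0, z up. Its left part (y -30 to +100 mm) is an open well under a lid hinged along the left (+y) edge; its right part (y -100 to -30 mm) is a solid deck, top 55 mm up, with a sliding bolt (at x +35 mm) and a push button (at x -35 mm)
- lid_a (a joint): lid of this box: a clear pane in an aluminium frame, 140 (x) x 130 x 8 mm thick; hinge line along the box's x at y +100 mm, z 59 mm (mid-thickness). Value in rad: 0 shut and level (top face 63 mm up), about 1.57 upright, above that it leans out to the left, stop at 2.0. A stiff hinge: it stays where it is left and needs about 2 to 4 N at the free edge
- lid_a_edge (a point): middle of the free edge of that lid, 130 mm from the hinge line, mid-thickness; z axis = outward normal of the lid's outer (top) face
- bolt_a (a joint): sliding bolt on the deck: moves along the box's +y, towards and over the shut lid's free edge. Value in m: 0 drawn back, 0.030 fully home (end stop). It slides with about 2 N and stays where it is left
- bolt_a_post (a point): top centre of the bolt's upright steel post, 14 mm diameter, 32 mm tall (69.5 to 101.5 mm above the bench); below it is the flat bolt on a guide whose top is 65 mm up. Push the post sideways
- button_a (a joint): spring push button (round, 24 mm diameter, grey cap, black housing) on the deck. Value in m: 0 up, 0.006 fully down (about 5 N); springs back
- button_a_top (a point): centre of the top of that button's cap; it is pressed straight down
- box_b: the other, identical but empty test box: a grey housing fixed to the bench, 140 (x) x 200 (y) x 55 mm high. Origin: centre of its underside; +x points away from the robot, +y to the left at yaw 0, z up. Its left part (y -30 to +100 mm) is an open well under a lid hinged along the left (+y) edge; its right part (y -100 to -30 mm) is a solid deck, top 55 mm up, with a sliding bolt (at x +35 mm) and a push button (at x -35 mm)
- lid_b (a joint): lid of this box (empty box: leave alone): a clear pane in an aluminium frame, 140 (x) x 130 x 8 mm thick; hinge line along the box's x at y +100 mm, z 59 mm (mid-thickness). Value in rad: 0 shut and level (top face 63 mm up), about 1.57 upright, above that it leans out to the left, stop at 2.0. A stiff hinge: it stays where it is left and needs about 2 to 4 N at the free edge
- lid_b_edge (a point): middle of the free edge of that lid (empty box: leave alone), 130 mm from the hinge line, mid-thickness; z axis = outward normal of the lid's outer (top) face
- bolt_b (a joint): sliding bolt on the deck (empty box: leave alone): moves along the box's +y, towards and over the shut lid's free edge. Value in m: 0 drawn back, 0.030 fully home (end stop). It slides with about 2 N and stays where it is left
- bolt_b_post (a point): top centre of the bolt's upright steel post (empty box: leave alone), 14 mm diameter, 32 mm tall (69.5 to 101.5 mm above the bench); below it is the flat bolt on a guide whose top is 65 mm up. Push the post sideways
- button_b (a joint): spring push button (round, 24 mm diameter, grey cap, black housing) on the deck (empty box: leave alone). Value in m: 0 up, 0.006 fully down (about 5 N); springs back
- button_b_top (a point): centre of the top of that button's cap (empty box: leave alone); it is pressed straight down
- module_center (a point): centre of the circuit module lying loose in the well of its test box: green board 75 x 55 x 4 mm with an aluminium heat sink, 30 mm tall in all; this point is 11 mm above its underside. Leave it lying
- spare_center (a point): bystander: a second such circuit module lying on the bench, 75 x 55 x 30 mm; point 11 mm above the bench
- screwdriver: bystander: screwdriver lying on the bench, 170 mm long, up to about 30 mm high; origin under its middle
- decade: bystander: black decade box with three knobs, 80 x 130 x 64 mm; origin under its centre
- case: bystander: blue spectacle case, 160 x 65 x 45 mm; origin under its centre
- meter: bystander: hand multimeter lying flat, 150 x 78 x 45 mm; origin under its centre
- spool: bystander: spool, 60 mm diameter, 44 mm high; origin under its centre
- mug: bystander: white mug, 80 mm diameter, 95 mm high; origin under its centre

How it is judged:
By the outcome, as a careful person would: the job done as asked, in the order asked, and still so for the second after the job is handed in, with the robot touching nothing.
It also fails if it takes over 45 s, if anything falls off the work surface, if the arm or the gripper's body presses on something with over 40 N, if the wrist force passes 120 N, or if a joint passes its speed limit or range.

## Working session

There is one attempt and no reset: what is moved stays moved. The work goes in short steps, Python scripts to look and compute and a shell command to move; the robot and the scene stay as the last step left them, time stands still between calls to the robot, and variables do not carry over. Pictures are saved under pics/ and viewed, about 8 in all and at most 12, crops included, and the job is handed in when it is done.

```bash
mkdir -p pics
python3 - <<'E'
from workcell import get_obs, optics, ctrl
import cv2, numpy as np
for n in ("scene","top"):
    im=optics.get_image(n); cv2.imwrite(f"pics/{n}0.png",im[:,:,::-1])
    c=optics.calibration(n); print(n,np.round(c["intrinsics"],1).tolist(),np.round(c["cam_to_world"],3).tolist(),[k for k in c])
a=cv2.imread("pics/scene0.png");b=cv2.imread("pics/top0.png")
cv2.imwrite("pics/top0x.png",cv2.resize(b,(800,600),interpolation=cv2.INTER_CUBIC))
cv2.imwrite("pics/scene0x.png",cv2.resize(a,(800,600),interpolation=cv2.INTER_CUBIC))
print(get_obs())
E
```

```text
scene [[400.3, 0.0, 255.0], [0.0, 400.3, 192.1], [0.0, 0.0, 1.0]] [[-0.086, -0.67, 0.737, 1235.091], [0.996, -0.05, 0.071, 74.824], [-0.011, 0.741, 0.672, 720.247], [0.0, 0.0, 0.0, 1.0]] ['intrinsics', 'cam_to_world']
top [[383.1, 0.0, 252.4], [0.0, 383.1, 188.1], [0.0, 0.0, 1.0]] [[0.015, 0.996, -0.085, 479.776], [-1.0, 0.013, -0.022, -1.866], [-0.02, 0.085, 0.996, 1020.075], [0.0, 0.0, 0.0, 1.0]] ['intrinsics', 'cam_to_world']
{'t': 0.1, 'qpos': array([ 1.21500158e+00,  4.23775301e-01,  1.63060775e+00, -3.52741295e-05,
        1.08858706e+00, -1.89729324e-02]), 'qvel': array([ 0.0007632 , -0.00266187, -0.00200587,  0.00107326,  0.00229724,
       -0.00123488]), 'joint_torque': array([ 4.44158413e-04, -5.45614314e+01, -2.74323857e+01,  6.45588362e-02,
        1.88683852e-02, -3.96240625e-05]), 'ee_pos': array([206.35035056, 589.42304474, 221.97492094]), 'orientation': array([-5.26517688e-01, -3.09692744e+00,  2.13481871e-03]), 'ft_force': array([-0.3420069 , -0.05046411, -0.17170743]), 'moment': array([-0.01184656, -0.02420138, -0.06916475]), 'width': 87.83736770043953}
```

View pics/top0x.png

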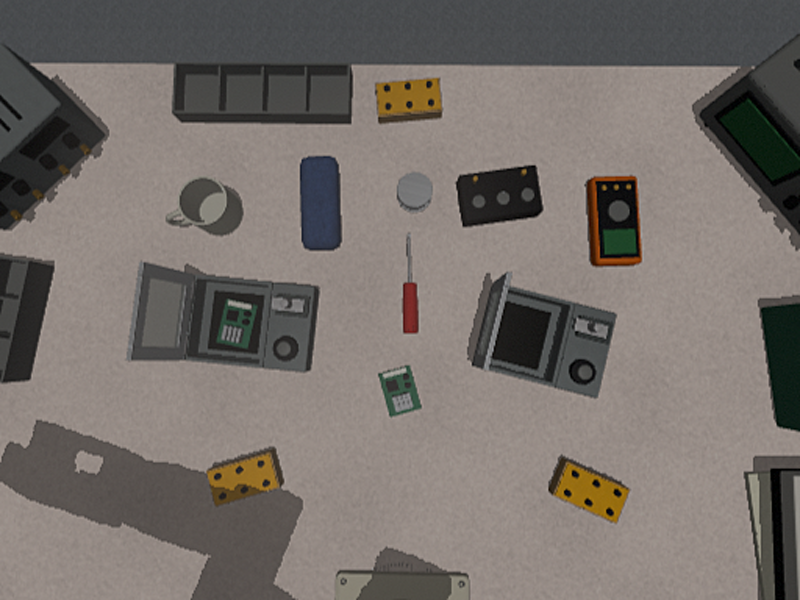

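View pics/scene0x.png

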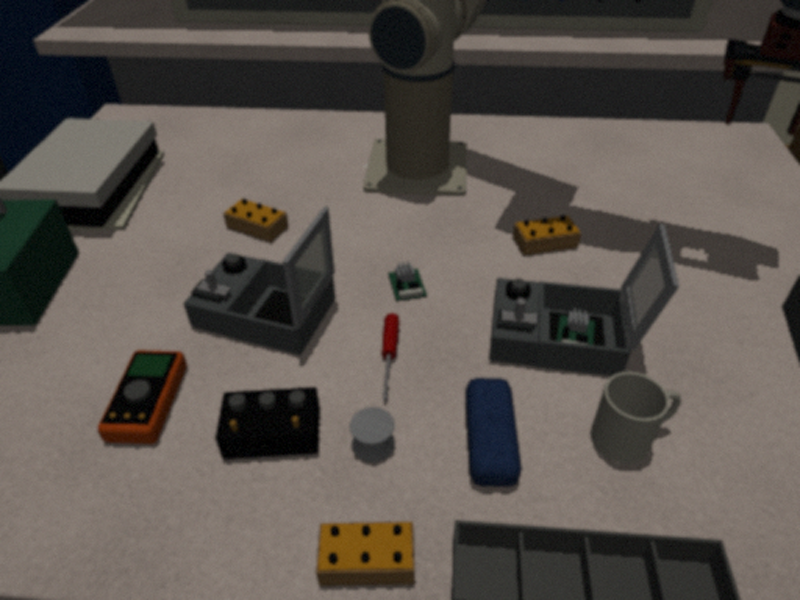

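The left box (top view around 255,320 on the enlarged picture) holds the module, and its lid leans out past upright. The right box is empty. Next I enlarge the left box in both views.

Run:
```python
import cv2
b=cv2.imread("pics/top0.png")[155:250,75:210]; a=cv2.imread("pics/scene0.png")[135:245,305:440]
cv2.imwrite("pics/topc.png",cv2.resize(b,None,fx=5.9,fy=5.9,interpolation=cv2.INTER_CUBIC))
cv2.imwrite("pics/scenec.png",cv2.resize(a,None,fx=5.4,fy=5.4,interpolation=cv2.INTER_CUBIC))
```

```text
(no output)
```

View pics/topc.png

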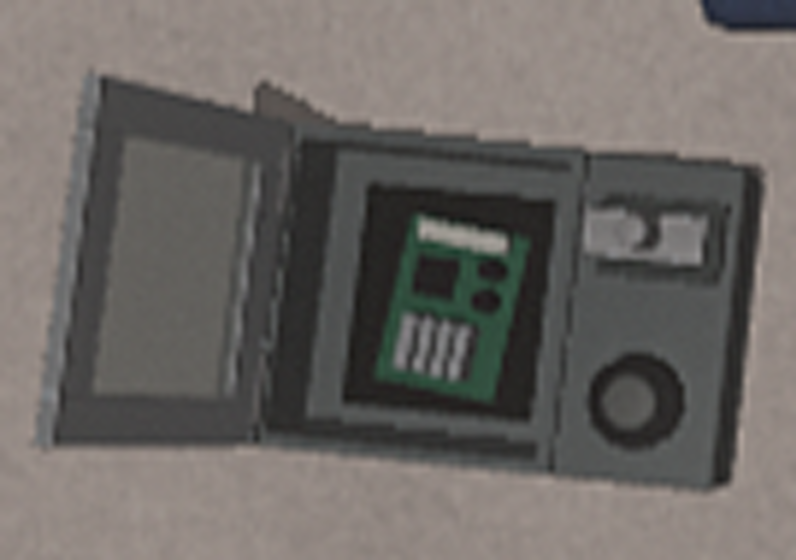

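View pics/scenec.png

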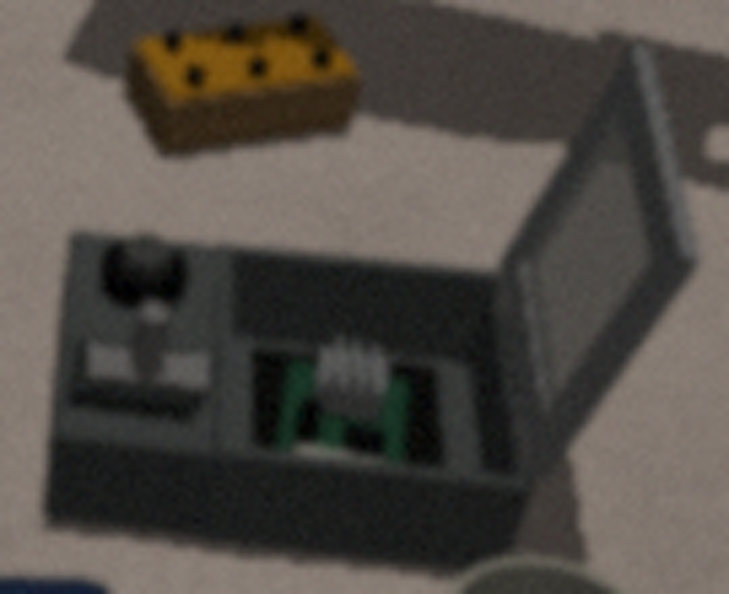

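```bash
cat > fit.py <<'E'
from workcell import optics
import numpy as np
from scipy.optimize import least_squares
C={n:optics.calibration(n) for n in("top","scene")}
def proj(n,P):
    c=C[n];p=np.linalg.inv(c["cam_to_world"])@np.append(P,1);k=c["intrinsics"]
    return np.array([k[0][0]*p[0]/-p[2]+k[0][2],k[1][1]*-p[1]/-p[2]+k[1][2]])
def w(v,p): c,s=np.cos(v[2]),np.sin(v[2]);return np.array([v[0]+c*p[0]-s*p[1],v[1]+s*p[0]+c*p[1],p[2]])
def lid(x): return lambda v:(x,100-130*np.cos(v[3]),59+130*np.sin(v[3]))
T=[((745,166),(70,-100,55)),((715,488),(-70,-100,55)),((585,155),(70,-30,55)),((552,470),(-70,-30,55)),((98,75),lid(70)),((48,443),lid(-70)),((637,400),(-35,-65,62))]
S=[((52,437),(70,-100,55)),((72,235),(-70,-100,55)),((235,248),(-70,-30,55)),((215,452),(70,-30,55)),((525,487),(70,100,55)),((638,48),lid(-70)),((690,258),lid(70)),((45,520),(70,-100,0))]
D=[("top",(np.array(p)+.5)/5.9+(74.5,154.5),q) for p,q in T]+[("scene",(np.array(p)+.5)/5.4+(304.5,134.5),q) for p,q in S]
f=lambda v:np.concatenate([proj(n,w(v,q(v) if callable(q) else q))-p for n,p,q in D])
r=least_squares(f,[480,250,-.1,1.8],loss="soft_l1",x_scale=[10,10,.1,.1]);v=r.x
if __name__=="__main__":
    print(v);print(np.round(f(v).reshape(-1,2),1).tolist())
    for n,q in (("button",(-35,-65,70)),("edge",lid(0)(v)),("hinge",(0,100,59))): print(n,w(v,q))
    # post from top and scene
    from itertools import product
    m=[("top",(np.array((630,230))+.5)/5.9+(74.5,154.5)),("scene",(np.array((155,308))+.5)/5.4+(304.5,134.5))]
    g=lambda s:np.concatenate([proj(n,w(v,(s[0],s[1],101.5)))-p for n,p in m])
    rr=least_squares(g,[35,-65]);print("post local",rr.x,rr.fun,w(v,(*rr.x,101.5)))
E
python3 fit.py
```

```text
[ 5.13118174e+02  2.54310967e+02 -8.34803775e-02  1.77281986e+00]
[[0.5, -0.3], [-0.5, 0.4], [0.4, -1.1], [-0.5, 0.6], [-0.1, -0.6], [-0.2, 0.3], [-0.1, -0.0], [0.0, -0.2], [-0.4, -1.2], [-2.9, -0.9], [0.5, 0.4], [1.6, 0.5], [0.0, -0.8], [-0.1, 0.0], [-0.7, 0.4]]
button [472.82013625 192.45574744  70.        ]
edge [523.63155769 379.95665641 186.35613251]
hinge [521.45651914 353.96272023  59.        ]
post local [ 34.07834138 -62.66291598] [0.08597559 0.16393778 0.07181868 0.22226545] [541.85278895 189.02470228 101.5       ]
```

```bash
cat > plan.py <<'E'
# usage: plan.py lx,ly,z ...  (box-local TCP targets; tool down, tool y along box y) -> shifts in current tool axes
import sys,numpy as np
from scipy.spatial.transform import Rotation as R
from workcell import get_obs
from fit import v,w
o=get_obs();A=R.from_rotvec(o["orientation"])
y=np.array([-np.sin(v[2]),np.cos(v[2]),0]);z=np.array([0,0,-1.]);B=R.from_matrix(np.c_[np.cross(y,z),y,z])
print("t",o["t"],"rot",np.round((A.inv()*B).as_rotvec(),3),"width",o["width"],"F",np.round(o["ft_force"],1))
p=o["ee_pos"]-[v[0],v[1],0];c,s=np.cos(v[2]),np.sin(v[2])
print("now local",np.round([c*p[0]+s*p[1],-s*p[0]+c*p[1],p[2]],1))
for a in sys.argv[1:]:
    q=np.array(eval(a),float);print(a,np.round(A.inv().apply(w(v,q)-o["ee_pos"]),1).tolist())
E
python3 plan.py 0,170,150
```

```text
t 0.1 rot [-0.001 -0.    -0.253] width 87.83736770043953 F [-0.3 -0.1 -0.2]
now local [-333.6  308.4  222. ]
0,170,150 [-357.7, -50.2, 72.0]
```

```bash
python3 -m jog '{"delta_rot":[[0,0,-0.08],[0,0,-0.16],[0,0,-0.253],[0,0,-0.253],[0,0,-0.253]],"translation":[[-45,-6,0],[-90,-12,0],[-135,-18,10],[-180,-24,20],[-225,-30,35]],"hand":[-1,-1,-1,-1,-1]}'; python3 plan.py 0,170,150
```

```text
t: 0.6
ee_pos: [410.6, 486.5, 187.7]
orientation: [0.131, 3.138, 0.001]
ft_force: [-0.2, 0.2, 0.1]
width: 51.3
t 0.6 rot [0.001 0.001 0.   ] width 51.262306056538925 F [-0.2  0.2  0.1]
now local [-121.5  222.8  187.7]
0,170,150 [-121.5, -52.8, 37.7]
```

```bash
python3 -m jog '{"delta_rot":[[0,0,0],[0,0,0],[0,0,0],[0,0,0],[0,0,0]],"translation":[[-40,-10,10],[-80,-25,20],[-121,-45,37],[-121,-50,37],[-121,-52,37]],"hand":[-1,-1,-1,-1,-1]}'; python3 plan.py 0,170,150
python3 - <<'E'
from workcell import optics
import cv2
a=optics.get_image("scene")[:,:,::-1][80:245,280:500]; b=optics.get_image("top")[:,:,::-1][130:270,20:230]
import numpy as np
a=cv2.resize(a,(400,300),interpolation=cv2.INTER_CUBIC);b=cv2.resize(b,(400,267),interpolation=cv2.INTER_CUBIC)
cv2.imwrite("pics/pre.png",np.hstack([cv2.resize(a,(400,300)),cv2.resize(b,(400,300))]))
E
```

```text
t: 1.1
ee_pos: [525.1, 423.8, 149.5]
orientation: [-0.135, -3.137, 0.002]
ft_force: [-0.1, -0.6, -0.6]
width: 11.3
t 1.1 rot [-0.001 -0.002 -0.003] width 11.276020543380135 F [-0.1 -0.6 -0.6]
now local [ -2.2 169.9 149.5]
0,170,150 [-2.2, 0.1, -0.5]
```

View pics/pre.png

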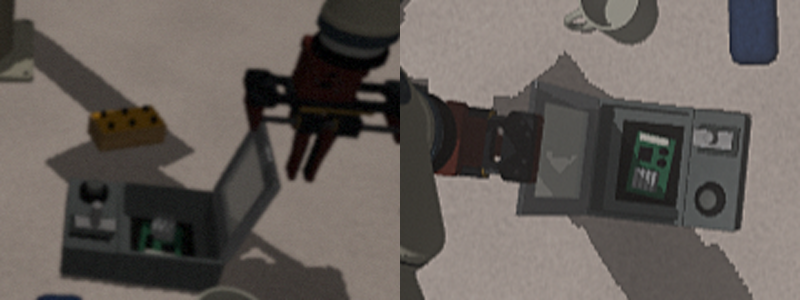

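The closed fingertips sit just left of the leaning lid, at about (295,175) in the scene half, and nothing is touching. Next I work out the closing arc.

```bash
python3 plan.py $(python3 - <<'E'
import numpy as np
r=105
for t in [1.77,1.65,1.53,1.41,1.29,1.17,1.05,.93,.81,.69,.57,.45,.33,.21,.1,0]:
    print(f"0,{100-r*np.cos(t)+4*np.sin(t)+13:.1f},{59+r*np.sin(t)+4*np.cos(t):.1f}")
E
)
```

```text
t 1.2 rot [-0.    -0.001 -0.   ] width 3.499623976748766 F [-0.2  0.1  0.3]
now local [ -3.1 171.5 150.8]
0,137.7,161.1 [-3.1, -33.8, -10.3]
0,125.3,163.4 [-3.1, -46.2, -12.6]
0,112.7,164.1 [-3.1, -58.8, -13.3]
0,100.1,163.3 [-3.1, -71.4, -12.5]
0,87.7,161.0 [-3.1, -83.8, -10.2]
0,75.7,157.2 [-3.2, -95.8, -6.4]
0,64.2,152.1 [-3.2, -107.3, -1.3]
0,53.4,145.6 [-3.2, -118.1, 5.2]
0,43.5,137.8 [-3.2, -128.0, 13.0]
0,34.6,128.9 [-3.2, -136.9, 21.9]
0,26.8,119.0 [-3.2, -144.7, 31.8]
0,20.2,108.3 [-3.2, -151.3, 42.5]
0,15.0,96.8 [-3.2, -156.5, 54.0]
0,11.1,84.8 [-3.2, -160.4, 66.0]
0,8.9,73.5 [-3.2, -162.6, 77.3]
0,8.0,63.0 [-3.2, -163.5, 87.8]
```

```bash
Z='[0,0,0],[0,0,0],[0,0,0],[0,0,0],[0,0,0]'; python3 -m jog '{"delta_rot":[[0,0,0],[0,0,0],[0,0,0],[0,0,0],[0,0,0]],"translation":[[-3,-20,-5],[-3,-34,-10],[-3,-46,-13],[-3,-59,-13],[-3,-71,-12]],"hand":[-1,-1,-1,-1,-1]}'; python3 plan.py 0,87.7,161 0,75.7,157.2 0,64.2,152.1 0,53.4,145.6 0,43.5,137.8
```

```text
t: 1.7
ee_pos: [522.6, 353.9, 163.8]
orientation: [0.131, 3.137, 0.003]
ft_force: [-0.5, 2.7, 3.4]
width: 0.7
t 1.7 rot [ 0.002  0.002 -0.   ] width 0.7330888850540684 F [-0.5  2.7  3.4]
now local [  1.1 100.  163.8]
0,87.7,161 [1.1, -12.4, 2.8]
0,75.7,157.2 [1.1, -24.4, 6.6]
0,64.2,152.1 [1.1, -35.9, 11.7]
0,53.4,145.6 [1.1, -46.7, 18.1]
0,43.5,137.8 [1.1, -56.6, 25.9]
```

Force is 2.7 N along y, so the fingers are pushing the lid. I continue along the arc.

```bash
python3 -m jog '{"delta_rot":[[0,0,0],[0,0,0],[0,0,0],[0,0,0],[0,0,0]],"translation":[[0,-12,3],[0,-24,7],[0,-36,12],[0,-47,18],[0,-57,26]],"hand":[-1,-1,-1,-1,-1]}'; python3 plan.py 0,34.6,128.9 0,26.8,119 0,20.2,108.3 0,15,96.8 0,11.1,84.8
```

```text
t: 2.2
ee_pos: [517.4, 296.2, 136.1]
orientation: [-0.132, -3.139, 0.001]
ft_force: [1.1, 0.8, 2.8]
width: 0.6
t 2.2 rot [-0. -0. -0.] width 0.6024960633518427 F [1.1 0.8 2.8]
now local [  0.8  42.1 136.1]
0,34.6,128.9 [0.8, -7.5, 7.2]
0,26.8,119 [0.8, -15.3, 17.1]
0,20.2,108.3 [0.8, -21.9, 27.8]
0,15,96.8 [0.8, -27.1, 39.3]
0,11.1,84.8 [0.8, -31.0, 51.3]
```

```bash
python3 -m jog '{"delta_rot":[[0,0,0],[0,0,0],[0,0,0],[0,0,0],[0,0,0]],"translation":[[0,-8,7],[0,-15,17],[0,-22,28],[0,-27,39],[0,-31,51]],"hand":[-1,-1,-1,-1,-1]}'; python3 plan.py 0,9,73.5 0,8,63
```

```text
t: 2.7
ee_pos: [514.5, 265.9, 84.5]
orientation: [-0.132, -3.138, 0.001]
ft_force: [-0.2, -0.5, 2.4]
width: 0.4
t 2.7 rot [-0.001 -0.001 -0.   ] width 0.43186168001605596 F [-0.2 -0.5  2.4]
now local [ 0.4 11.7 84.5]
0,9,73.5 [0.4, -2.7, 11.0]
0,8,63 [0.4, -3.6, 21.5]
```

```bash
python3 -m jog '{"delta_rot":[[0,0,0],[0,0,0],[0,0,0],[0,0,0],[0,0,0]],"translation":[[0,-3,8],[0,-4,15],[0,-4,19],[0,-4,21],[0,-4,22]],"hand":[-1,-1,-1,-1,-1]}'; python3 plan.py 0,8,63
```

```text
t: 3.2
ee_pos: [514.2, 262.5, 63.5]
orientation: [-0.131, -3.138, 0.001]
ft_force: [-0.3, -1.2, 1.3]
width: 0.2
t 3.2 rot [-0.    -0.001 -0.   ] width 0.19364908325226138 F [-0.3 -1.2  1.3]
now local [ 0.4  8.3 63.5]
0,8,63 [0.4, -0.3, 0.5]
```

```bash
python3 -m jog '{"delta_rot":[[0,0,0],[0,0,0],[0,0,0]],"translation":[[0,0,1],[0,0,1.5],[0,0,2]],"hand":[-1,-1,-1]}'; python3 plan.py 0,8,63
```

```text
t: 3.5
ee_pos: [514.3, 262.6, 63.1]
orientation: [-0.131, -3.139, 0.0]
ft_force: [-5.9, -3.8, 19.5]
width: 0.5
t 3.5 rot [-0. -0. -0.] width 0.48943114617834876 F [-5.9 -3.8 19.5]
now local [ 0.5  8.3 63.1]
0,8,63 [0.5, -0.3, 0.1]
```

The lid is shut: it stops hard at 63.1 mm with 19.5 N. Next I lift and move over behind the bolt post.

```bash
python3 -m jog '{"delta_rot":[[0,0,0],[0,0,0],[0,0,0],[0,0,0],[0,0,0]],"translation":[[0,0,-35],[0,0,-70],[-15,-40,-70],[-33,-85,-70],[-33,-115,-70]],"hand":[-1,-1,-1,-1,-1]}'
python3 - <<'E'
from workcell import optics
import cv2,numpy as np
a=optics.get_image("scene")[:,:,::-1][110:245,300:460]; b=optics.get_image("top")[:,:,::-1][150:250,70:210]
cv2.imwrite("pics/lid.png",np.hstack([cv2.resize(a,(400,338),interpolation=cv2.INTER_CUBIC),cv2.resize(b,(400,338),interpolation=cv2.INTER_CUBIC)]))
E
python3 plan.py 34,-105,78
```

```text
t: 4.0
ee_pos: [539.8, 143.6, 132.7]
orientation: [0.132, 3.135, 0.001]
ft_force: [-0.0, 0.4, 0.8]
width: 0.4
t 4.1 rot [-0.    -0.    -0.004] width 0.25815619540692697 F [0.3 0.8 1.1]
now local [  33.8 -109.5  131.9]
34,-105,78 [-0.2, 4.5, 53.9]
```

View pics/lid.png

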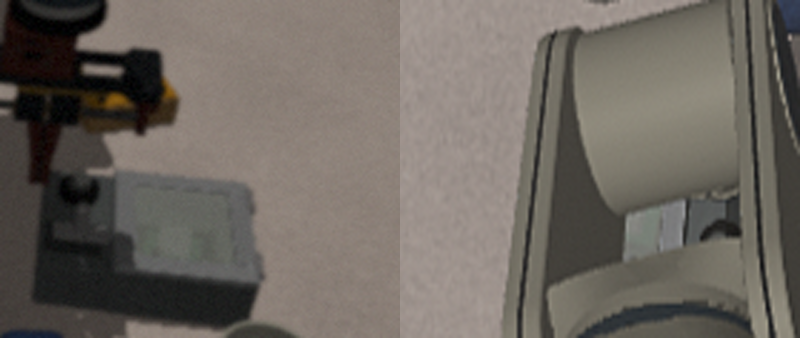

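The lid lies flat and the fingers are right of the post. I go down and push the bolt.

```bash
python3 -m jog '{"delta_rot":[[0,0,0],[0,0,0],[0,0,0],[0,0,0]],"translation":[[0,0,27],[0,0,53],[0,10,53],[0,20,53]],"hand":[-1,-1,-1,-1]}'; python3 plan.py 34,-83,78;  python3 -m jog '{"delta_rot":[[0,0,0],[0,0,0],[0,0,0],[0,0,0],[0,0,0]],"translation":[[0,6,0],[0,12,0],[0,18,0],[0,24,0],[0,28,0]],"hand":[-1,-1,-1,-1,-1]}'; python3 plan.py 34,-53,78
```

```text
t: 4.5
ee_pos: [539.5, 166.6, 78.8]
orientation: [-0.132, -3.138, -0.0]
ft_force: [0.3, 0.6, 0.9]
width: 0.1
t 4.5 rot [ 0.    -0.001 -0.   ] width 0.07393291828284909 F [0.3 0.6 0.9]
now local [ 33.6 -85.2  78.8]
34,-83,78 [-0.4, 2.2, 0.8]
t: 5.0
ee_pos: [542.2, 193.7, 79.2]
orientation: [0.131, 3.138, 0.0]
ft_force: [0.3, -2.2, 2.4]
width: 0.5
t 5.0 rot [ 0.     0.001 -0.   ] width 0.5067172687860239 F [ 0.3 -2.2  2.4]
now local [ 34.  -58.   79.2]
34,-53,78 [0.0, 5.0, 1.2]
```

Contact force is 2 N, so the bolt is sliding. I continue to the end stop.

```bash
python3 -m jog '{"delta_rot":[[0,0,0],[0,0,0],[0,0,0],[0,0,0]],"translation":[[0,2,0],[0,4,0],[0,5,0],[0,6,0]],"hand":[-1,-1,-1,-1]}'; python3 plan.py 34,-53,78
```

```text
t: 5.4
ee_pos: [542.2, 198.9, 78.6]
orientation: [-0.132, -3.139, 0.0]
ft_force: [-0.0, -2.6, 2.0]
width: 0.4
t 5.4 rot [-0. -0. -0.] width 0.3709360688111931 F [-0.  -2.6  2. ]
now local [ 33.6 -52.8  78.6]
34,-53,78 [-0.4, -0.2, 0.6]
```

```bash
python3 -m jog '{"delta_rot":[[0,0,0],[0,0,0],[0,0,0],[0,0,0]],"translation":[[0,1,0],[0,2,0],[0,3,0],[0,4,0]],"hand":[-1,-1,-1,-1]}'; python3 plan.py 34,-53,78
```

```text
t: 5.8
ee_pos: [542.2, 200.0, 78.7]
orientation: [-0.13, -3.137, 0.007]
ft_force: [0.4, -20.7, 7.3]
width: 0.4
t 5.8 rot [-0.005 -0.001  0.001] width 0.35939098856504953 F [  0.4 -20.7   7.3]
now local [ 33.5 -51.7  78.7]
34,-53,78 [-0.5, -1.3, 0.7]
```

That is the end stop: 20.7 N with no further travel. I back off, lift, and go above the button.

```bash
python3 -m jog '{"delta_rot":[[0,0,0],[0,0,0],[0,0,0],[0,0,0],[0,0,0]],"translation":[[0,-20,0],[0,-20,-35],[35,-18,-35],[69,-16,-35],[69,-16,-35]],"hand":[-1,-1,-1,-1,-1]}'; python3 plan.py -35,-65,80;  python3 - <<'E'
from workcell import optics
import cv2,numpy as np
a=optics.get_image("scene")[:,:,::-1][125:235,300:390]
cv2.imwrite("pics/btn.png",cv2.resize(a,(490,600),interpolation=cv2.INTER_CUBIC))
E
```

```text
t: 6.3
ee_pos: [468.0, 192.6, 113.2]
orientation: [-0.13, -3.135, 0.002]
ft_force: [-0.4, -0.4, -0.6]
width: 0.5
t 6.3 rot [-0.001 -0.004  0.   ] width 0.4641187540344351 F [-0.4 -0.4 -0.6]
now local [-39.8 -65.3 113.2]
-35,-65,80 [-4.9, 0.3, 33.1]
```

View pics/btn.png

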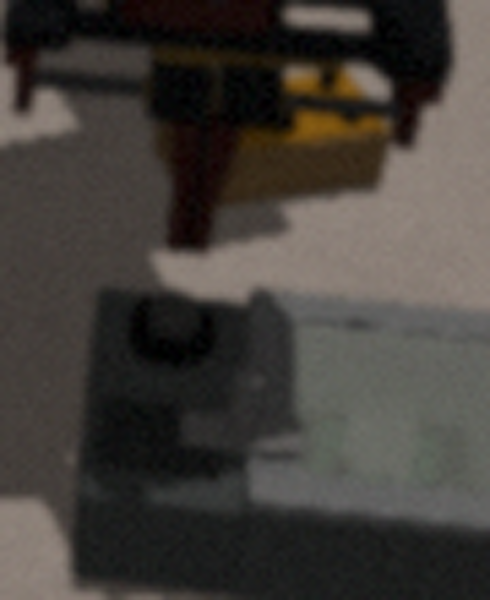

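The bolt now overlaps the lid's edge (about 270,455), the button cap is at (170,320), and the fingertips are above it. I descend.

```bash
python3 plan.py -35,-65,85; python3 -m jog '{"delta_rot":[[0,0,0],[0,0,0],[0,0,0]],"translation":[[0,0,12],[0,0,25],[0,0,30]],"hand":[-1,-1,-1]}'; python3 plan.py -35,-65,75
```

```text
t 6.35 rot [-0.    -0.001  0.001] width 0.42812138778403 F [-0.2  0.3  0.8]
now local [-37.2 -64.6 113.6]
-35,-65,85 [-2.2, -0.3, 28.6]
t: 6.65
ee_pos: [472.4, 192.5, 81.6]
orientation: [-0.132, -3.137, 0.001]
ft_force: [-0.2, -0.6, 1.1]
width: 0.5
t 6.65 rot [-0.001 -0.002 -0.001] width 0.4872005325559266 F [-0.2 -0.6  1.1]
now local [-35.5 -65.   81.6]
-35,-65,75 [-0.5, 0.0, 6.6]
```

```bash
for i in 1; do python3 -m jog '{"delta_rot":[[0,0,0],[0,0,0],[0,0,0],[0,0,0],[0,0,0]],"translation":[[0,0,2],[0,0,4],[0,0,6],[0,0,8],[0,0,8]],"hand":[-1,-1,-1,-1,-1]}';done;  python3 -m jog '{"delta_rot":[[0,0,0],[0,0,0],[0,0,0]],"translation":[[0,0,1],[0,0,2],[0,0,2]],"hand":[-1,-1,-1]}'
```

```text
t: 7.15
ee_pos: [472.8, 192.9, 75.8]
orientation: [0.132, 3.138, 0.0]
ft_force: [-0.2, -1.6, 2.6]
width: 0.7
t: 7.45
ee_pos: [472.8, 192.9, 73.9]
orientation: [0.131, 3.138, 0.0]
ft_force: [-0.0, -1.4, 3.6]
width: 0.4
```

```bash
python3 -m jog '{"delta_rot":[[0,0,0],[0,0,0],[0,0,0]],"translation":[[0,0,1],[0,0,2],[0,0,2]],"hand":[-1,-1,-1]}';  python3 -m jog '{"delta_rot":[[0,0,0],[0,0,0],[0,0,0]],"translation":[[0,0,1],[0,0,1.5],[0,0,1.5]],"hand":[-1,-1,-1]}'
```

```text
t: 7.75
ee_pos: [472.8, 192.9, 71.7]
orientation: [0.131, 3.138, 0.0]
ft_force: [1.2, -1.7, 4.6]
width: 0.6
t: 8.05
ee_pos: [472.9, 192.9, 71.1]
orientation: [0.131, 3.138, 0.0]
ft_force: [-1.9, -2.3, 15.5]
width: 0.4
```

The button stops hard at 71.1 mm with 15.5 N, after a spring ramp to about 5 N. I release and retreat, then check.

```bash
python3 -m jog '{"delta_rot":[[0,0,0],[0,0,0],[0,0,0],[0,0,0],[0,0,0]],"translation":[[0,0,0.5],[0,0,-15],[0,0,-50],[0,0,-90],[0,0,-130]],"hand":[-1,-1,-1,-1,-1]}'; python3 -m jog '{"delta_rot":[[0,0,0],[0,0,0],[0,0,0],[0,0,0],[0,0,0]],"translation":[[40,0,0],[80,0,0],[120,0,0],[120,0,0],[120,0,0]],"hand":[-1,-1,-1,-1,-1]}'
python3 - <<'E'
from workcell import optics
import cv2,numpy as np
s=optics.get_image("scene")[:,:,::-1]; b=optics.get_image("top")[:,:,::-1]
cv2.imwrite("pics/end.png",np.vstack([np.hstack([cv2.resize(s[130:245,300:440],(400,329),interpolation=cv2.INTER_CUBIC),cv2.resize(b[150:250,75:210],(400,329),interpolation=cv2.INTER_CUBIC)]),np.hstack([cv2.resize(s,(360,270)),cv2.resize(b,(440,270))])]))
from fit import v,w,proj
for l in (-35,-65): print([((proj("scene",w(v,(34,l,101.5)))-(300,130))*(400/140,329/115)).round(),((proj("top",w(v,(34,l,101.5)))-(75,150))*(400/135,3.29)).round()])
E
```

```text
t: 8.55
ee_pos: [471.6, 192.7, 200.8]
orientation: [-0.132, -3.137, 0.001]
ft_force: [1.3, 0.4, 0.1]
width: 0.6
t: 9.05
ee_pos: [352.5, 203.2, 200.2]
orientation: [0.13, 3.139, 0.001]
ft_force: [0.1, 1.0, 0.8]
width: 0.3
[array([130., 181.]), array([282., 140.])]
[array([ 92., 177.]), array([318., 144.])]
```

View pics/end.png

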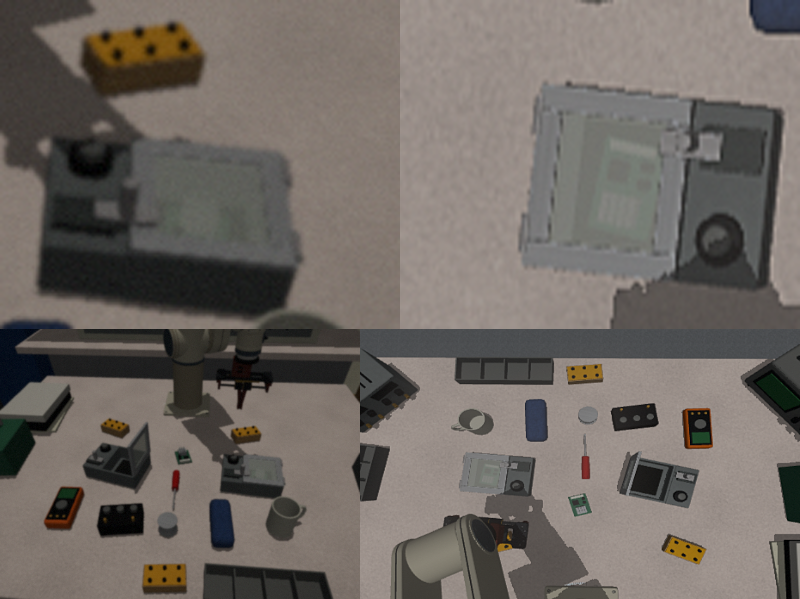

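The lid is flat and shut. The bolt post shows at (130,182) in the scene crop, and the predicted fully-home position is (130,181). The button is back up, and the module, the empty box and the bystanders look unmoved. I hand the job in.

```bash
python3 -c "from workcell import ctrl; print(ctrl.close_job())"
```

```text
the job is handed in; nothing more can be done
None
```

I started the left test box, the one with the module in it, using only the closed fingertips, and handed the job in with about 9 s on the robot's clock.

- **Lid:** pushed shut along its arc. It stopped hard at 63.1 mm (63 mm is fully shut), pressed with 19.5 N.
- **Bolt:** slid with about 2 N to its end stop at 20.7 N. In the last picture the post sits within about 1 px of the position predicted for fully home.
- **Button:** the spring force rose to about 5 N, then the button stopped hard at 15.5 N. I let it go and moved the arm clear.

The final pictures show the lid flat, the bolt over its edge and the button back up. The module, the empty box and the other items look unmoved. The joint values themselves can't be read, so these checks rest on the forces, tool positions and pictures. None of them failed or disagreed.

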